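Plug and lock the transfer pump's coupler

TASK

Close off the transfer pump: press the aluminium groove plug with the red knob fully home into the pump's upright coupler while both yellow cam arms are still up, until its collar meets the rim. Then swing the two cam arms down together, neither running far ahead of the other, until both hang fully home against the coupler, and let go. Firmly but gently: do not force the plug or the arms, and leave everything else on the bench where it is.

Things in the scene. Friction and masses are not known exactly. Their poses are not given: they have to be found in the camera images.
- plug: groove plug to fit: aluminium, round about its upright z; origin: centre of its underside. Nose 36 mm across, 3 mm chamfer; V groove at 10 to 28 mm; collar 46 mm across at 32 to 37 mm; red knob 28 mm across from there to the top at 65 mm (grip this, fingertips above the collar). 0.13 to 0.2 kg. Starts standing on the bench, in any of three places
- seat (a point): where the plug's origin is when fully home: on the coupler's axis, 32 mm below its rim, about 96 mm above the bench. z up, x and y as the pump's: the cam arms lie to +y and -y, the motor to +x
- rim (a point): centre of the coupler's mouth. In the bore a black gasket stops the plug 6 to 9 mm short of home (not known exactly). It yields at about 22 N and stays where pushed, until the plug's collar meets the rim and all is solid: home. If the plug is left high the cams jam on its nose. Their contact forces on the plug must never add up to over 60 N
- pump: blue electric transfer pump bolted down on a steel plate 110 mm wide; origin: underside of the plate, straight below the coupler. The motor lies to its +x, 75 to 255 mm from the coupler's axis, up to 128 mm above the bench. Fixed
- coupler: aluminium coupler standing mouth up on the pump, with its two cam arms: 52 mm across, bore 37.6 mm, rim 128 mm above the bench. Its origin and axes are the pump's
- cam_left (a joint): Yellow bar, 14 mm wide, 5 mm thick, reaching 62 mm from its pivot, which lies along the pump's x, 23 mm to the +y side of the coupler's axis and 20 mm above seat. Rad: 0 = raised 50 degrees above level, pointing outwards; 0.87 = level; 2.44 (stop) = home, hanging down, outer face 33 mm from the axis. Starts at 0 to 0.45. Stiff (0.12 N m): stays where left. Fingers must not press it over 35 N
- cam_right (a joint): Yellow bar, 14 mm wide, 5 mm thick, reaching 62 mm from its pivot, which lies along the pump's x, 23 mm to the -y side of the coupler's axis and 20 mm above seat. Rad: 0 = raised 50 degrees above level, pointing outwards; 0.87 = level; 2.44 (stop) = home, hanging down, outer face 33 mm from the axis. Starts at 0 to 0.45. Stiff (0.12 N m): stays where left. Fingers must not press it over 35 N
- cam_left_tip (a point): on the upper (when home: outer) face of the left cam arm, 4 mm from its end
- cam_right_tip (a point): on the upper (when home: outer) face of the right cam arm, 4 mm from its end
- big_plug: spare yellow groove plug with black knob, same shape as the plug but 1.4 times its size (head 39 mm, 91 mm tall): does not fit; leave alone. Origin: centre of its underside
- tape_roll: roll of blue tape lying flat, 84 mm across, hole 60 mm, 25 mm high; leave alone. Origin: centre of its underside
- wrench: steel open wrench, 160 mm, lying flat; leave alone. Origin on its underside
- spray_can: orange spray can with white cap, 64 mm across, 120 mm tall; leave alone. Origin: centre of its underside
- bolt_jar: glass jar with black lid, 70 mm across, 90 mm tall; leave alone. Origin: centre of its underside
- screwdriver: screwdriver lying on the bench; leave alone. Origin on its underside
Not all that is in view belongs to the job. What is shaped like the plug but blue, purple or turquoise is not meant.

How it is judged:
By the outcome, as a careful person would: the job done as asked, in the order asked, and still so for the second after the job is handed in, with the robot touching nothing.
It also fails if it takes over 72 s, if anything falls off the work surface, if the arm or the gripper's body presses on something with over 40 N, if the wrist force passes 120 N, or if a joint passes its speed limit or range.

ROBOT

A 6-joint arm with a two-finger parallel gripper is mounted at the origin on the work surface. World frame = base frame: x ahead of the robot, y to its left, z up, the work surface at z = 0. Lengths are in m, angles in rad, forces in N, time in s.
With the tool pointing down it reaches from about 0.25 to 0.8 m from the base axis. Payload 8.5 kg.
Tool frame: the origin (TCP) lies on the centre line of the jaws, within the pads' length; the fingertips stand manip.nose_length ahead of it and the grasp point (between the pads) lies 2 mm behind it (manip.nose_length is the distance from the TCP to the fingertips, in m); z points along the fingers, y is the line along which they close (so a half turn about z gives the same grasp; the last joint's range is limited). The gripper opens to 85 mm and grips with 20 to 120 N. Pads are 22 mm wide; open, the fingers measure 114 mm over their backs; the gripper's body (76 mm by 85 mm) begins 54 mm behind the grasp point. The pads swing forward as they close: fully open they stand 13 mm farther back than shut.
Start: joints at [-1.224, 0.238, -0.013, 1.319, 0, 1.571], TCP at [0.178, -0.494, 0.248] pointing down, gripper open.
Joint ranges: [-2.66, 2.66], [-1.03, 1.9], [-1.14, 1.46], [-1.82, 2.27], [-1.45, 1.34], [-3.14, 3.14]. Speed limits (rad/s): [2.22, 2.22, 2.79, 3.14, 3.14, 3.14].

INTERFACE

Orientations are given as a rotation vector (axis times angle).
In Python, from plant import manip gives the robot as it stands.
- The arm moves only by the shell command python3 -m jog 'ROWS' [FORCE]. ROWS is JSON, one flat list of numbers, 7 for each row, row after row: the opening, from 0 (shut) to 1 (fully open), then the shift along the tool's x, y, z in m, then the turn, a rotation vector about the tool's x, y, z in units of 5 degrees (1.0 is 5 degrees). A call has 1 to 10 rows; each row is the pose to reach, as a shift and turn from the pose commanded when the call began, along the tool's axes at that moment; what a row does not reach only later rows make up. A row lasts 1/12 s, in which the tool goes at most 41.7 mm and 7.16 degrees, less where a joint would pass 70% of its speed; a pose out of reach is approached as far as the arm can. A call with a gripper value outside its range is refused whole. The fingers move at their own pace and stop on an object; FORCE is the grip in N (left out, the last holds). Time passes only in rows, so rows that repeat a pose let the fingers close. It gives the time, the measured TCP pose, the force, the opening and the grip force at its end, in the units of the state.
- manip.observe(): the state, without advancing time (a new reading comes with each control period).
- manip.get_image(name): name is "scene" or "top" or "wrist"; returns (picture, depth): 384x512x3 uint8, blue, green, red; 384x512 float32, m along the optical axis (not along the pixel's ray), 0 where there is no reading.
- manip.camera_model(name): a dict with "K" (3x3 intrinsics, pixels), "extrinsics" (4x4, takes a point from world to camera coordinates); the wrist camera has in their place "tool_from_camera" (4x4, takes a point from camera to tool coordinates, whose origin is the TCP and whose axes are the flange's). Camera axes: x right, y up, looking along -z (the intrinsics and any distortion apply to the point x, -y, -z); pixel columns grow to the right and rows downward; lengths in m; the calibration is good to about 2 mm. A picture is of the moment at which its call begins: read the wrist's pose just before it. camera_model takes no time and is no camera call.
- manip.sign_off(): hands the job in; it is judged then, once.
The state is a dict: "clock": time; "qpos": joint angles; "joint_velocities": joint speeds; "effort": joint torques, N m; "ee_pos": TCP position; "eef_rot": TCP orientation; "contact_force": force on the tool from outside, world axes, zero at the start; "moment": the same for the moment, N m; "width": finger opening in m; "grip_force": force on a finger pad.
Only numpy, scipy, OpenCV 4.12 (cv2) and the standard library are available. Lean on these libraries where they do the work, as an engineer would, in place of code of your own. Each camera call takes 0.05 s, during which the arm holds its last target. There are 200 camera calls.

## Working session

There is one attempt and no reset: what is moved stays moved. The work goes in short steps, Python scripts to look and compute and a shell command to move; the robot and the scene stay as the last step left them, time stands still between calls to the robot, and variables do not carry over. Pictures are saved under pics/ and viewed, at most 10 in all, crops included, and the job is handed in when it is done.

```bash
mkdir -p pics; ls; python3 - <<'E'
from plant import manip
import cv2,numpy as np
print(manip.nose_length, manip.observe())
for n in ("scene","top"):
    im,d=manip.get_image(n); cv2.imwrite(f"pics/{n}0.png",im); np.savez(f"{n}0.npz",im=im,d=d)
    print(n,manip.camera_model(n))
print(manip.camera_model("wrist"))
E
```

```text
pics
0.017 {'clock': 0.0, 'qpos': array([-1.22396698e+00,  2.38787767e-01, -1.42505863e-02,  1.31918582e+00,
        9.70019543e-06,  1.57078315e+00]), 'joint_velocities': array([ 9.29368096e-04,  6.84318691e-04,  6.51872541e-04,  5.51207532e-04,
       -2.86067084e-05,  1.11724612e-03]), 'effort': array([ 4.86798126e-04, -5.38781869e+01,  3.46435153e+01,  1.84287824e-02,
        2.29409716e-04,  1.09757042e-05]), 'ee_pos': array([ 0.17832916, -0.49337764,  0.24767536]), 'eef_rot': array([-3.09308233e+00, -5.41849186e-01,  3.71807389e-04]), 'contact_force': array([-0.12124557, -0.97938307,  0.06074171]), 'moment': array([0.01791642, 0.01974634, 0.02763186]), 'grip_force': 0.0, 'width': 0.08566030323397093}
scene {'K': array([[361.86844418,   0.        , 263.35456684],
       [  0.        , 361.86844418, 191.12716318],
       [  0.        ,   0.        ,   1.        ]]), 'extrinsics': array([[-0.54517561,  0.83818554, -0.01511787,  0.28170466],
       [-0.72542817, -0.4626438 ,  0.5096221 ,  0.28956752],
       [ 0.42016368,  0.28880047,  0.86026552, -1.27265924],
       [ 0.        ,
[... 290 characters left out ...]
[ 0.99856713,  0.0113709 ,  0.05229132, -0.48415968],
       [-0.05178999, -0.04063916,  0.99783077, -0.95677127],
       [ 0.        ,  0.        ,  0.        ,  1.        ]])}
{'K': array([[277.09357383,   0.        , 254.1234046 ],
       [  0.        , 277.09357383, 191.59647107],
       [  0.        ,   0.        ,   1.        ]]), 'tool_from_camera': array([[-3.53058388e-04,  9.62140907e-01,  2.72552290e-01,
         6.90318202e-02],
       [ 9.99999731e-01,  5.15073537e-04, -5.22890587e-04,
         1.45938147e-03],
       [-6.43478896e-04,  2.72552032e-01, -9.62140829e-01,
        -1.25654640e-01],
       [ 0.00000000e+00,  0.00000000e+00,  0.00000000e+00,
         1.00000000e+00]])}
```

View pics/top0.png

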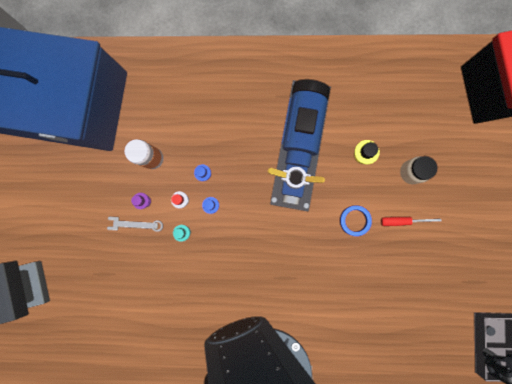

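View pics/scene0.png

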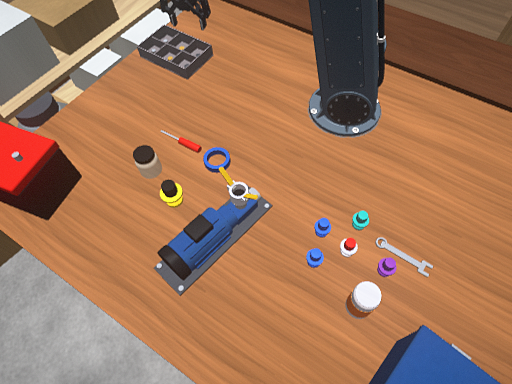

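The top view shows five plug-shaped things: red knob (179,200), purple (141,200), turquoise (181,233), blue (203,172) and blue (211,205). Only (179,200) has an aluminium body and a red knob. The coupler is at (296,177), with the motor above it in the image (+x) and yellow arms at (276,172) and (316,180). Next I'll measure, and confirm the plug in an enlarged crop.

```bash
cat > h.py <<'E'
import numpy as np,cv2
from scipy.spatial.transform import Rotation as R
from plant import manip
def ray(name,uv,st=None):
    m=manip.camera_model(name);K=m["K"]
    d=np.array([(uv[0]-K[0,2])/K[0,0],-(uv[1]-K[1,2])/K[1,1],-1.])
    if name=="wrist":
        T=m["tool_from_camera"];Rw=R.from_rotvec(st["eef_rot"]).as_matrix()
        return Rw@T[:3,3]+st["ee_pos"],Rw@T[:3,:3]@d
    E=m["extrinsics"];return -E[:3,:3].T@E[:3,3],E[:3,:3].T@d
def onz(name,uv,z,st=None):
    o,d=ray(name,uv,st);return o+d*(z-o[2])/d[2]
def pix(name,p,st=None):
    m=manip.camera_model(name);K=m["K"]
    if name=="wrist":
        T=m["tool_from_camera"];q=R.from_rotvec(st["eef_rot"]).inv().apply(np.asarray(p)-st["ee_pos"]);q=T[:3,:3].T@(q-T[:3,3])
    else:
        E=m["extrinsics"];q=E[:3,:3]@p+E[:3,3]
    return np.array([K[0,2]-K[0,0]*q[0]/q[2],K[1,2]+K[1,1]*q[1]/q[2]])
def blobs(mask,amin=20):
    n,l,s,c=cv2.connectedComponentsWithStats(mask.astype(np.uint8))
    return sorted([(int(s[i,4]),c[i].round(1).tolist(),s[i,:4].tolist()) for i in range(1,n) if s[i,4]>=amin],reverse=True)
def hsv(im,lo,hi): return cv2.inRange(cv2.cvtColor(im,cv2.COLOR_BGR2HSV),np.array(lo),np.array(hi))>0
def red(im): return hsv(im,(0,150,90),(8,255,255))|hsv(im,(172,150,90),(180,255,255))
def yel(im): return hsv(im,(20,130,110),(33,255,255))
E
python3 - <<'E'
from h import *
for n in("top","scene"):
    im=np.load(n+"0.npz")["im"]
    for b in blobs(red(im)): 
        if b[0]<300: print(n,"red",b,onz(n,b[1],.065).round(4))
    for b in blobs(yel(im)): print(n,"yel",b,onz(n,b[1],.14).round(4))
t=np.load("top0.npz")["im"]
print("rim",onz("top",(296,177),.128),"scene",onz("scene",(238,189),.128))
# plate bolts at z~.01, motor axis
for uv in((275,200),(307,206),(311,82),(296,177)): print(uv,onz("top",uv,.012).round(4))
a=cv2.resize(t[140:250,110:220],None,fx=5,fy=5,interpolation=2)
b=cv2.resize(t[70:220,255:335],None,fx=3.6667,fy=3.6667,interpolation=2)
cv2.imwrite("pics/c1.png",np.hstack([a[:550,:500],b[:550]]))
E
```

```text
top red (273, [396.0, 221.0], [381, 216, 32, 11]) [ 0.4225 -0.3327  0.065 ]
top red (81, [176.9, 199.0], [171, 195, 12, 9]) [0.4728 0.242  0.065 ]
top yel (159, [364.5, 153.0], [354, 140, 26, 25]) [ 0.5858 -0.234   0.14  ]
top yel (101, [276.5, 172.2], [268, 168, 18, 9]) [ 0.5375 -0.0228  0.14  ]
top yel (93, [314.7, 178.9], [306, 176, 19, 7]) [ 0.522  -0.1151  0.14  ]
scene red (178, [189.4, 144.3], [178, 137, 24, 16]) [ 0.4473 -0.3172  0.065 ]
scene red (115, [349.6, 243.2], [344, 237, 12, 13]) [0.4768 0.2441 0.065 ]
scene yel (275, [173.1, 197.0], [160, 183, 23, 24]) [ 0.6427 -0.1948  0.14  ]
scene yel (103, [225.6, 175.5], [219, 167, 14, 19]) [ 0.5156 -0.1189  0.14  ]
scene yel (52, [250.8, 195.9], [244, 193, 14, 6]) [ 0.5315 -0.0266  0.14  ]
rim [ 0.52753653 -0.0706245   0.128     ] scene [ 0.52688363 -0.07148238  0.128     ]
(275, 200) [ 0.4754 -0.0185  0.012 ]
(307, 206) [ 0.4598 -0.1073  0.012 ]
(311, 82) [ 0.81  -0.116  0.012]
(296, 177) [ 0.5403 -0.0762  0.012 ]
```

View pics/c1.png

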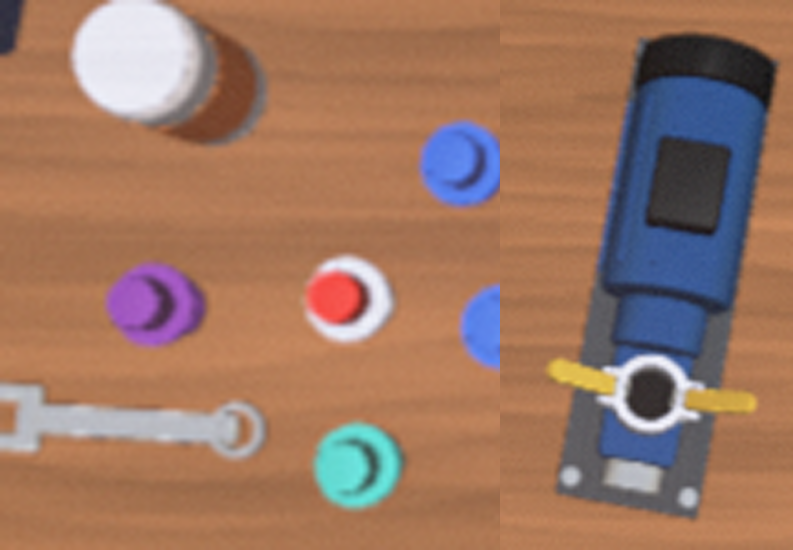

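The crop confirms it: the red knob on an aluminium body at top (177,199), which is world ≈(0.474, 0.243). The rim is ≈(0.527,-0.071) in both views and the pump yaw is ≈ -9.8°. I'll set out to hover above the plug with the jaws along the pump's x.

```bash
python3 -m jog '[0.6,0.528,-0.591,0.068,0,0,-12.06, 0.6,0.528,-0.591,0.068,0,0,-12.06, 0.6,0.528,-0.591,0.068,0,0,-12.06, 0.6,0.528,-0.591,0.068,0,0,-12.06, 0.6,0.528,-0.591,0.068,0,0,-12.06, 0.6,0.528,-0.591,0.068,0,0,-12.06, 0.6,0.528,-0.591,0.068,0,0,-12.06, 0.6,0.528,-0.591,0.068,0,0,-12.06, 0.6,0.528,-0.591,0.068,0,0,-12.06, 0.6,0.528,-0.591,0.068,0,0,-12.06]' 40
cat >> h.py <<'E'
def rel(p,psi_deg,tilt=None):
    "shift+turn in tool axes/units to reach point p, tool down with tool x at angle psi"
    s=manip.observe();Rc=R.from_rotvec(s["eef_rot"])
    ps=np.radians(psi_deg);Rt=R.from_matrix(np.array([[np.cos(ps),np.sin(ps),0],[np.sin(ps),-np.cos(ps),0],[0,0,-1]]).astype(float))
    d=Rc.inv().apply(np.asarray(p)-s["ee_pos"]);t=(Rc.inv()*Rt).as_rotvec()/np.radians(5)
    x=Rc.as_matrix()[:,0];print("t",round(s["clock"],2),"pos",s["ee_pos"].round(4),"psi",np.degrees(np.arctan2(x[1],x[0])).round(2),"F",s["contact_force"].round(1),"w",round(s["width"],4),"g",round(s["grip_force"],1),"q6",s["qpos"][5].round(2))
    print("shift",d.round(4),"turn",t.round(2))
E
python3 -c "
from h import *
rel((.474,.243,.18),80.2)"
```

```text
clock: 0.93
ee_pos: [0.3333, -0.1066, 0.2126]
eef_rot: [2.4, 2.027, 0.0]
contact_force: [1.3, -0.6, -0.8]
width: 0.0512
grip_force: 0.0
t 0.93 pos [ 0.3333 -0.1066  0.2126] psi 80.36 F [ 1.3 -0.6 -0.8] w 0.0512 g 0.0 q6 1.43
shift [0.3682 0.0801 0.0326] turn [ 0.01 -0.    0.03]
```

```bash
python3 -m jog '[0.6,0.365,0.08,0.033,0,0,0, 0.6,0.365,0.08,0.033,0,0,0, 0.6,0.365,0.08,0.033,0,0,0, 0.6,0.365,0.08,0.033,0,0,0, 0.6,0.365,0.08,0.033,0,0,0, 0.6,0.365,0.08,0.033,0,0,0, 0.6,0.365,0.08,0.033,0,0,0, 0.6,0.365,0.08,0.033,0,0,0, 0.6,0.365,0.08,0.033,0,0,0, 0.6,0.365,0.08,0.033,0,0,0]' >/dev/null
python3 -c "
from h import *
rel((.474,.243,.18),80.2)
s=manip.observe();im,d=manip.get_image('wrist');cv2.imwrite('pics/w1.png',im)
for b in blobs(red(im),60):
  p=onz('wrist',b[1],.065,s);print(b,p.round(4),d[int(b[1][1]),int(b[1][0])])
  rel((p[0],p[1],.058),80.2)"
```

```text
t 1.77 pos [0.4766 0.2433 0.1781] psi 80.39 F [-0.6 -0.8 -1.1] w 0.0516 g 0.0 q6 2.21
shift [-0.0007 -0.0025 -0.0019] turn [ 0.   -0.02  0.04]
(757, [250.0, 190.9], [236, 175, 29, 33]) [0.4738 0.2446 0.065 ] 0.24834351
t 1.82 pos [0.4751 0.2405 0.1782] psi 80.39 F [ 0.  -0.4 -0.2] w 0.0514 g 0.0 q6 2.21
shift [ 0.0039 -0.0018  0.1202] turn [-0.01  0.    0.04]
```

View pics/w1.png

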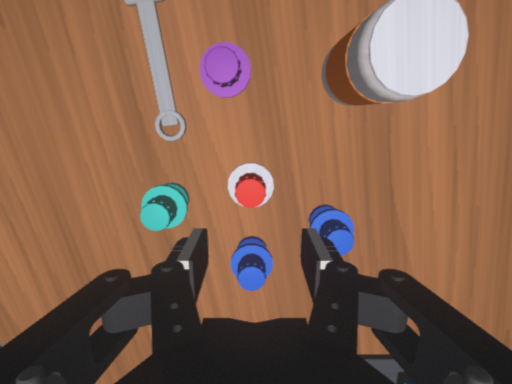

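The wrist view shows the red knob at (250,191) between purple, turquoise and the blues, with the fingers at the sides and clear. Going down to grip.

```bash
python3 -m jog '[0.6,0.004,-0.002,0.04,0,0,0, 0.6,0.004,-0.002,0.075,0,0,0, 0.6,0.004,-0.002,0.1,0,0,0, 0.6,0.004,-0.002,0.115,0,0,0, 0.6,0.004,-0.002,0.12,0,0,0, 0.6,0.004,-0.002,0.12,0,0,0]' >/dev/null
python3 -m jog '[0.1,0,0,0,0,0,0, 0.1,0,0,0,0,0,0, 0.1,0,0,0,0,0,0, 0.1,0,0,0,0,0,0, 0.1,0,0,0,0,0,0]' 60
python3 -c "
from h import *
rel((.4738,.2446,.058),80.2)"
```

```text
clock: 2.73
ee_pos: [0.4739, 0.242, 0.0612]
eef_rot: [2.403, 2.023, 0.004]
contact_force: [-1.7, -1.2, 6.7]
width: 0.0258
grip_force: 58.9
t 2.73 pos [0.4739 0.242  0.0612] psi 80.17 F [-1.7 -1.2  6.7] w 0.0258 g 58.9 q6 2.21
shift [ 0.0025 -0.0005  0.0033] turn [ 0.02 -0.02 -0.01]
```

```bash
python3 -m jog '[0.1,0,0,-0.03,0,0,0, 0.1,0,0,-0.07,0,0,0, 0.1,0,0,-0.11,0,0,0, 0.1,0,0,-0.15,0,0,0, 0.1,0,0,-0.19,0,0,0, 0.1,0,0,-0.2,0,0,0, 0.1,0,0,-0.205,0,0,0]' >/dev/null
python3 -c "
from h import *
rel((.527,-.071,.266),80.2)"
```

```text
t 3.32 pos [0.4742 0.2422 0.2679] psi 80.17 F [-0.4  0.8 -1.9] w 0.0261 g 59.6 q6 2.21
shift [-0.2996  0.1055  0.0014] turn [ 0.05 -0.04 -0.01]
```

```bash
python3 -m jog '[0.1,-0.03,0.01,0,0,0,0, 0.1,-0.068,0.023,0,0,0,0, 0.1,-0.105,0.037,0,0,0,0, 0.1,-0.142,0.05,0,0,0,0, 0.1,-0.18,0.063,0,0,0,0, 0.1,-0.218,0.077,0,0,0,0, 0.1,-0.256,0.09,0,0,0,0, 0.1,-0.285,0.1,0,0,0,0, 0.1,-0.299,0.105,0,0,0,0, 0.1,-0.3,0.105,0,0,0,0]' >/dev/null
python3 -m jog '[0.1,0,0,0,0,0,0, 0.1,0,0,0,0,0,0,0.1,0,0,0,0,0,0]'
python3 -c "
from h import *
rel((.527,-.071,.266),80.2)
for n in ('wrist','top','scene'):
  s=manip.observe();im,d=manip.get_image(n);cv2.imwrite(f'pics/{n}2.png',im);np.savez(f'{n}2.npz',im=im,d=d,**{k:s[k] for k in('ee_pos','eef_rot')})
s=np.load('wrist2.npz')
for z in(.128,.27): print(pix('wrist',(.527,-.071,z),s))
a=np.load('wrist2.npz')['im']; b=np.load('scene2.npz')['im'][110:240,170:310]
cv2.imwrite('pics/m2.png',np.hstack([a,cv2.resize(b,(288,267))] if 0 else [a,np.vstack([cv2.resize(b,(280,260)),np.zeros((124,280,3),np.uint8)])]))"
```

```text
clock: 4.4
ee_pos: [0.525, -0.0708, 0.2641]
eef_rot: [-2.402, -2.024, 0.001]
contact_force: [-0.6, 0.4, -1.5]
width: 0.0259
grip_force: 59.5
t 4.4 pos [ 0.525  -0.0708  0.2641] psi 80.24 F [-0.6  0.4 -1.5] w 0.0259 g 59.5 q6 1.61
shift [ 0.0001  0.002  -0.0019] turn [-0.01 -0.    0.01]
[255.56337229 185.09923767]
[256.97022439 258.82818002]
```

View pics/m2.png

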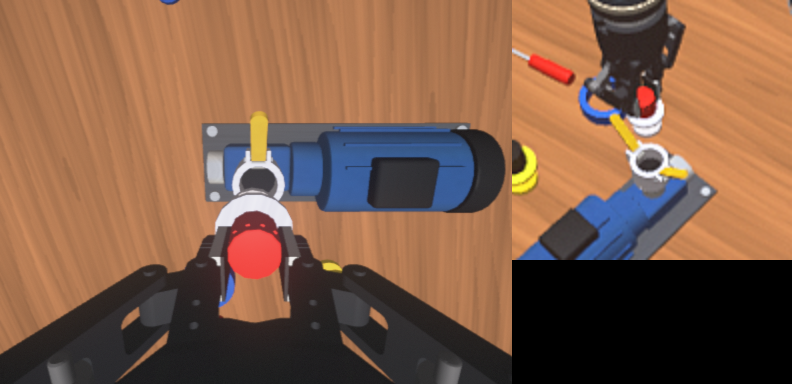

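In the wrist picture the coupler rim is centred near (258,180), partly behind the collar. The knob top is near (255,254), and both yellow arms are clear. Next I'll fit circles to measure the plug-to-rim offset from this one camera.

```bash
cat > fit.py <<'E'
from h import *
from scipy.optimize import least_squares
s=np.load('wrist2.npz');im=s['im'];g=cv2.cvtColor(im,cv2.COLOR_BGR2GRAY)
def circ(P,r=None):
    f=(lambda q:np.hypot(*(P-q[:2]).T)-(r or q[2]))
    o=least_squares(f,[*P.mean(0),.02],loss='soft_l1',f_scale=.0007);return o.x.round(4),np.abs(o.fun).mean().round(5)
# rim: scan rays from centre, bright band
hs=cv2.cvtColor(im,cv2.COLOR_BGR2HSV);white=((hs[...,1]<60)&(hs[...,2]>140))
c=np.array([258,181.]);I=[];O=[]
for a in np.radians(np.arange(150,391,6)):
    r=np.arange(10,36,.5);p=c+np.outer(r,[np.cos(a),np.sin(a)])
    w=white[p[:,1].round().astype(int),p[:,0].round().astype(int)]
    k=np.flatnonzero(w)
    if len(k): I.append(onz('wrist',p[k[0]],.128,s)[:2]);
    if len(k):
        j=k[0]
        while j+1<len(w) and w[j+1]: j+=1
        if r[j]<31:O.append(onz('wrist',p[j],.128,s)[:2])
print("bore",len(I),circ(np.array(I)),circ(np.array(I),.0188));print("outer",len(O),circ(np.array(O)),circ(np.array(O),.026))
zk=s['ee_pos'][2]+.004
b=red(im)&(g>90);n,l,st,cc=cv2.connectedComponentsWithStats(red(im).astype(np.uint8));i=1+np.argmax(st[1:,4]);print(st[i],cc[i])
ct=max(cv2.findContours((l==i).astype(np.uint8),0,1)[0],key=len)[:,0,:].astype(float)
ct=ct[ct[:,1]>245]  # lower part of knob outline: top face edge
P=np.array([onz('wrist',q,zk,s)[:2] for q in ct]);print("knob",circ(P),circ(P,.014),"tcp",s['ee_pos'])
b=cv2.resize(im[150:290,190:330],None,fx=4,fy=4,interpolation=2);cv2.imwrite('pics/z2.png',b)
E
python3 fit.py
```

```text
bore 41 (array([ 0.5291, -0.0717,  0.0186]), np.float64(0.00049)) (array([ 0.5291, -0.072 ,  0.02  ]), np.float64(0.0005))
outer 41 (array([ 0.5293, -0.0714,  0.0257]), np.float64(0.00125)) (array([ 0.5292, -0.0718,  0.02  ]), np.float64(0.00129))
[ 227  228   55   52 2311] [254.25616616 252.98918217]
knob (array([ 0.5259, -0.0695,  0.0134]), np.float64(0.00016)) (array([ 0.526 , -0.0688,  0.02  ]), np.float64(0.00033)) tcp [ 0.52503573 -0.07075592  0.2641363 ]
```

View pics/z2.png

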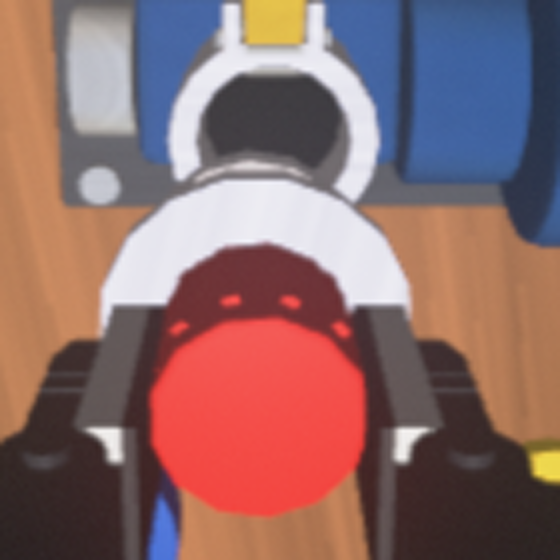

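Rim at (0.5291,-0.0718) with r=18.6 mm (should be 18.8), knob at (0.5259,-0.0695). So I shift about +3.5 mm along tool y and −1.7 mm along tool x while descending to just above the rim.

```bash
python3 -m jog '[0.1,-0.002,0.0035,0.02,0,0,0, 0.1,-0.002,0.0035,0.045,0,0,0, 0.1,-0.002,0.0035,0.06,0,0,0, 0.1,-0.002,0.0035,0.068,0,0,0,0.1,-0.002,0.0035,0.07,0,0,0, 0.1,-0.002,0.0035,0.07,0,0,0]' >/dev/null
python3 -m jog '[0.1,0,0,0,0,0,0, 0.1,0,0,0,0,0,0]'
python3 -m jog '[0.1,0,0,0.002,0,0,0, 0.1,0,0,0.004,0,0,0, 0.1,0,0,0.006,0,0,0, 0.1,0,0,0.006,0,0,0]'
```

```text
clock: 5.22
ee_pos: [0.5292, -0.0743, 0.1958]
eef_rot: [2.402, 2.022, 0.002]
contact_force: [0.5, 0.4, -2.5]
width: 0.026
grip_force: 59.5
clock: 5.55
ee_pos: [0.5283, -0.0743, 0.1883]
eef_rot: [-2.403, -2.023, 0.0]
contact_force: [0.5, 0.1, -2.6]
width: 0.026
grip_force: 59.5
```

```bash
python3 -m jog '[0.1,0,0,0.001,0,0,0, 0.1,0,0,0.002,0,0,0, 0.1,0,0,0.003,0,0,0, 0.1,0,0,0.003,0,0,0]'
python3 -m jog '[0.1,0,0,0.001,0,0,0, 0.1,0,0,0.002,0,0,0, 0.1,0,0,0.003,0,0,0, 0.1,0,0,0.003,0,0,0]'
```

```text
clock: 5.88
ee_pos: [0.5288, -0.0741, 0.1859]
eef_rot: [2.403, 2.023, 0.002]
contact_force: [0.7, 2.4, -0.2]
width: 0.0257
grip_force: 59.9
clock: 6.22
ee_pos: [0.5288, -0.0741, 0.1825]
eef_rot: [-2.403, -2.023, -0.001]
contact_force: [1.9, 2.6, -0.7]
width: 0.0262
grip_force: 59.6
```

```bash
python3 -m jog '[0.1,0.0006,0.0003,0.001,0,0,0, 0.1,0.0006,0.0003,0.003,0,0,0, 0.1,0.0006,0.0003,0.004,0,0,0, 0.1,0.0006,0.0003,0.005,0,0,0]'
python3 -m jog '[0.1,0,0,0.001,0,0,0, 0.1,0,0,0.003,0,0,0, 0.1,0,0,0.004,0,0,0, 0.1,0,0,0.005,0,0,0]'
```

```text
clock: 6.55
ee_pos: [0.5289, -0.0738, 0.1775]
eef_rot: [-2.403, -2.023, 0.0]
contact_force: [1.1, 3.1, -0.7]
width: 0.0259
grip_force: 59.6
clock: 6.88
ee_pos: [0.5289, -0.0738, 0.1725]
eef_rot: [-2.403, -2.023, 0.0]
contact_force: [2.1, 2.3, -0.9]
width: 0.026
grip_force: 59.6
```

```bash
python3 -m jog '[0.1,0.0006,0.0003,0.001,0,0,0, 0.1,0.0006,0.0003,0.003,0,0,0, 0.1,0.0006,0.0003,0.004,0,0,0, 0.1,0.0006,0.0003,0.005,0,0,0]'
python3 -m jog '[0.1,0,0,0.001,0,0,0, 0.1,0,0,0.002,0,0,0, 0.1,0,0,0.003,0,0,0, 0.1,0,0,0.003,0,0,0]'
```

```text
clock: 7.22
ee_pos: [0.5291, -0.0734, 0.1674]
eef_rot: [-2.403, -2.023, 0.001]
contact_force: [0.7, 0.7, -1.8]
width: 0.0261
grip_force: 59.6
clock: 7.55
ee_pos: [0.5292, -0.0734, 0.1651]
eef_rot: [2.404, 2.023, -0.0]
contact_force: [-1.6, 1.2, 2.7]
width: 0.0258
grip_force: 60.3
```

```bash
python3 -m jog '[0.1,0,0,0.0005,0,0,0, 0.1,0,0,0.001,0,0,0, 0.1,0,0,0.0015,0,0,0, 0.1,0,0,0.002,0,0,0]' 90
python3 -m jog '[0.1,0,0,0.0005,0,0,0, 0.1,0,0,0.001,0,0,0, 0.1,0,0,0.0015,0,0,0, 0.1,0,0,0.002,0,0,0]'
```

```text
clock: 7.88
ee_pos: [0.5293, -0.0733, 0.1647]
eef_rot: [2.403, 2.022, 0.002]
contact_force: [-7.2, 1.2, 20.6]
width: 0.025
grip_force: 88.9
clock: 8.22
ee_pos: [0.5293, -0.0733, 0.1628]
eef_rot: [2.403, 2.022, 0.002]
contact_force: [-6.1, 2.3, 19.9]
width: 0.0255
grip_force: 88.9
```

```bash
python3 -m jog '[0.1,0.0002,-0.0005,0.0005,0,0,0, 0.1,0.0002,-0.0005,0.001,0,0,0, 0.1,0.0002,-0.0005,0.0015,0,0,0, 0.1,0.0002,-0.0005,0.002,0,0,0]'
python3 -m jog '[0.1,0.0002,-0.0003,0.0005,0,0,0, 0.1,0.0002,-0.0003,0.001,0,0,0, 0.1,0.0002,-0.0003,0.0015,0,0,0, 0.1,0.0002,-0.0003,0.002,0,0,0]'
python3 -m jog '[0.1,0,0,0.0005,0,0,0, 0.1,0,0,0.001,0,0,0]'
```

```text
clock: 8.55
ee_pos: [0.5292, -0.0732, 0.1609]
eef_rot: [2.402, 2.021, 0.003]
contact_force: [-6.7, 1.6, 19.9]
width: 0.0254
grip_force: 88.9
clock: 8.88
ee_pos: [0.5292, -0.073, 0.1592]
eef_rot: [2.402, 2.021, 0.003]
contact_force: [-6.9, 2.7, 23.6]
width: 0.0249
grip_force: 89.0
clock: 9.05
ee_pos: [0.5292, -0.073, 0.1582]
eef_rot: [2.402, 2.021, 0.003]
contact_force: [-5.4, 1.6, 21.1]
width: 0.0251
grip_force: 89.0
```

```bash
python3 -m jog '[0.1,0,-0.0004,0.0005,0,0,0, 0.1,0,-0.0004,0.001,0,0,0]'
python3 -m jog '[0.1,0,0,0.0005,0,0,0, 0.1,0,0,0.001,0,0,0]'
```

```text
clock: 9.22
ee_pos: [0.5291, -0.073, 0.1574]
eef_rot: [2.401, 2.021, 0.004]
contact_force: [-6.5, 0.7, 28.7]
width: 0.0253
grip_force: 89.6
clock: 9.38
ee_pos: [0.5291, -0.073, 0.1573]
eef_rot: [2.401, 2.02, 0.005]
contact_force: [-9.5, 2.1, 37.7]
width: 0.0252
grip_force: 90.6
```

Solid at TCP z 0.157, as predicted, with the force rising past the gasket's yield: the plug is home. Unload, release and rise.

```bash
python3 -m jog '[0.1,0,0,-0.0012,0,0,0, 0.1,0,0,-0.0015,0,0,0]'
python3 -m jog '[0.6,0,0,0,0,0,0, 0.6,0,0,0,0,0,0, 0.6,0,0,0,0,0,0, 0.6,0,0,0,0,0,0]' 20
python3 -m jog '[0.6,0,0,-0.02,0,0,0, 0.6,0,0,-0.055,0,0,0, 0.6,0,0,-0.09,0,0,0, 0.6,0,0,-0.12,0,0,0, 0.6,0,0,-0.13,0,0,0, 0.6,0,0,-0.13,0,0,0, 0.6,0,0,-0.13,0,0,0]' >/dev/null
cat > look.py <<'E'
from h import *
import sys
t=sys.argv[1]
ims={}
for n in ('wrist','top','scene'):
  s=manip.observe();im,d=manip.get_image(n);ims[n]=im;np.savez(f'{n}{t}.npz',im=im,d=d,**{k:s[k] for k in('ee_pos','eef_rot')})
  for b in blobs(red(im),60): print(n,'red',b,onz(n,b[1],.161,s).round(4))
  for b in blobs(yel(im),15): print(n,'yel',b,onz(n,b[1],.14,s).round(4))
rel((.529,-.073,.287),80.2)
def crop(im,c,w=45):return cv2.resize(im[int(c[1]-w):int(c[1]+w),int(c[0]-w):int(c[0]+w)],(390,390),interpolation=2)
cv2.imwrite(f'pics/l{t}.png',np.hstack([crop(ims['wrist'],(257,192),90),crop(ims['scene'],(240,190),35)]))
E
python3 look.py 3
```

```text
clock: 9.55
ee_pos: [0.5291, -0.0729, 0.1575]
eef_rot: [2.401, 2.021, 0.004]
contact_force: [-2.8, 0.8, 15.4]
width: 0.0252
grip_force: 88.4
clock: 9.88
ee_pos: [0.528, -0.0728, 0.1549]
eef_rot: [-2.403, -2.023, 0.001]
contact_force: [0.2, 0.3, -0.1]
width: 0.0512
grip_force: 0.0
wrist red (628, [253.9, 185.6], [240, 171, 28, 30]) [ 0.5292 -0.07    0.161 ]
wrist red (152, [216.9, 312.9], [210, 307, 16, 12]) [ 0.4662 -0.2016  0.161 ]
wrist yel (660, [254.2, 227.9], [248, 202, 14, 53]) [ 0.5207 -0.1208  0.14  ]
wrist yel (655, [254.0, 132.6], [246, 110, 17, 46]) [ 0.5373 -0.0238  0.14  ]
wrist yel (22, [307.2, 287.4], [306, 282, 4, 11]) [ 0.567  -0.2021  0.14  ]
top red (537, [506.3, 54.5], [496, 31, 16, 67]) [ 0.8168 -0.5582  0.161 ]
top red (133, [403.7, 221.1], [395, 217, 18, 9]) [ 0.4237 -0.3185  0.161 ]
scene red (2662, [21.5, 156.5], [0, 121, 59, 75]) [ 0.7749 -0.6158  0.161 ]
scene red (178, [189.4, 144.3], [178, 137, 24, 16]) [ 0.4961 -0.2541  0.161 ]
scene red (116, [237.5, 184.9], [232, 179, 11, 13]) [ 0.5324 -0.0661  0.161 ]
scene yel (275, [173.1, 196.9], [160, 183, 23, 24]) [ 0.6425 -0.195   0.14  ]
scene yel (102, [225.6, 175.4], [219, 167, 14, 19]) [ 0.5154 -0.1191  0.14  ]
scene yel (52, [250.7, 195.9], [244, 193, 14, 6]) [ 0.5317 -0.0268  0.14  ]
t 10.62 pos [ 0.5275 -0.0726  0.2833] psi 80.17 F [ 0.4  0.3 -0.6] w 0.0513 g 0.0 q6 1.61
shift [-0.0002  0.0016 -0.0038] turn [-0.04 -0.   -0.01]
```

View pics/l3.png

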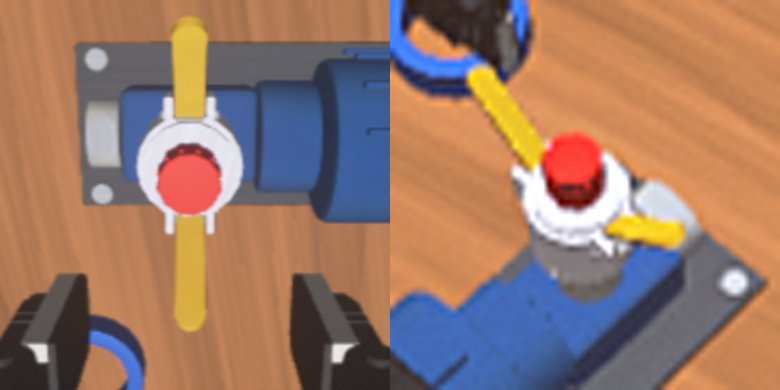

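The plug is upright with its collar on the rim, both arms are still up and nothing has moved. Now a quarter turn so the jaws lie along the pump's y, centred on the axis, opening about 65 mm.

```bash
python3 -m jog '[0.76,0.001,0.001,0.0,0,0,-18, 0.76,0.001,0.001,0.0,0,0,-18, 0.76,0.001,0.001,0.0,0,0,-18, 0.76,0.001,0.001,0.0,0,0,-18, 0.76,0.001,0.001,0.0,0,0,-18, 0.76,0.001,0.001,0.0,0,0,-18, 0.76,0.001,0.001,0.0,0,0,-18, 0.76,0.001,0.001,0.0,0,0,-18, 0.76,0.001,0.001,0.0,0,0,-18, 0.76,0.001,0.001,0.0,0,0,-18]' 20 >/dev/null
python3 -c "
from h import *
rel((.529,-.0718,.23),170.2)"
```

```text
t 11.45 pos [ 0.5288 -0.0718  0.2836] psi 152.14 F [ 0.4  0.9 -0.4] w 0.0653 g 0.0 q6 0.35
shift [-0.0003  0.0001  0.0536] turn [-0.   -0.03 -3.61]
```

```bash
python3 -m jog '[0.76,0,0,0,0,0,-3.6, 0.76,0,0,0.0,0,0,-3.6, 0.76,0,0,0.0,0,0,-3.6, 0.76,0,0,0.025,0,0,-3.6, 0.76,0,0,0.05,0,0,-3.6, 0.76,0,0,0.054,0,0,-3.6, 0.76,0,0,0.054,0,0,-3.6]' >/dev/null
python3 look.py 4
python3 -c "
from h import *
rel((.529,-.0718,.2),170.2)"
```

```text
wrist red (1058, [21.5, 124.5], [0, 110, 49, 31]) [ 0.4391 -0.2181  0.161 ]
wrist red (1042, [256.4, 209.4], [239, 190, 36, 39]) [ 0.5277 -0.0714  0.161 ]
wrist yel (1319, [121.9, 250.7], [87, 233, 61, 47]) [ 0.5513 -0.1925  0.14  ]
wrist yel (1121, [319.0, 206.4], [286, 192, 67, 30]) [ 0.5415 -0.0217  0.14  ]
wrist yel (1058, [196.7, 208.2], [166, 193, 63, 32]) [ 0.5252 -0.1205  0.14  ]
top red (539, [506.4, 54.5], [497, 31, 15, 67]) [ 0.8168 -0.5584  0.161 ]
top red (274, [395.8, 221.0], [381, 217, 32, 10]) [ 0.4237 -0.3004  0.161 ]
scene red (2661, [21.5, 156.5], [0, 121, 59, 75]) [ 0.7749 -0.6158  0.161 ]
scene red (176, [189.3, 144.2], [178, 137, 24, 15]) [ 0.496  -0.2546  0.161 ]
scene red (116, [237.5, 184.9], [232, 179, 11, 13]) [ 0.5324 -0.0661  0.161 ]
scene yel (275, [173.0, 196.9], [160, 183, 23, 24]) [ 0.6426 -0.1952  0.14  ]
scene yel (102, [225.6, 175.4], [219, 167, 14, 19]) [ 0.5154 -0.1191  0.14  ]
scene yel (52, [250.7, 195.9], [244, 193, 14, 6]) [ 0.5317 -0.0268  0.14  ]
t 12.18 pos [ 0.5298 -0.0719  0.2321] psi 169.79 F [0.2 0.1 0.8] w 0.0648 g 0.0 q6 0.04
shift [ 0.0005 -0.0012 -0.0549] turn [1.000e-02 1.000e-02 1.792e+01]
t 12.18 pos [ 0.5298 -0.0719  0.2321] psi 169.79 F [0.2 0.1 0.8] w 0.0648 g 0.0 q6 0.04
shift [ 0.0008 -0.      0.0321] turn [ 0.    0.01 -0.08]
```

View pics/l4.png

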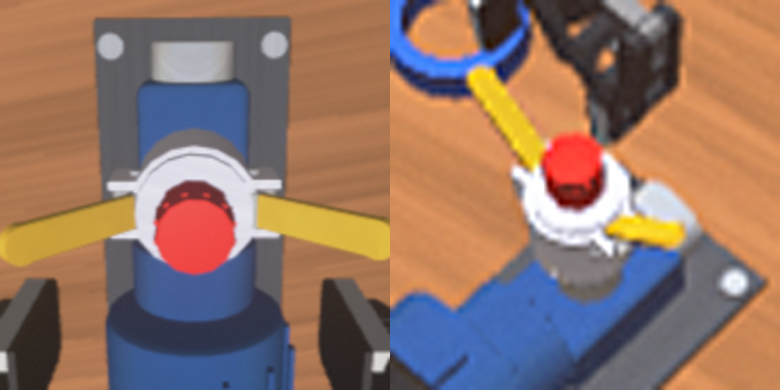

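The knob is centred between the fingers (wrist crop, about (195,235)) and the arms spread symmetrically below them. Descending onto the arms.

```bash
python3 -m jog '[0.76,0,0,0.025,0,0,0, 0.76,0,0,0.045,0,0,0, 0.76,0,0,0.05,0,0,0, 0.76,0,0,0.055,0,0,0]'
python3 -m jog '[0.76,0,0,0.004,0,0,0, 0.76,0,0,0.008,0,0,0, 0.76,0,0,0.012,0,0,0, 0.76,0,0,0.014,0,0,0]'
python3 -m jog '[0.76,0,0,0.004,0,0,0, 0.76,0,0,0.008,0,0,0, 0.76,0,0,0.01,0,0,0]'
```

```text
clock: 12.52
ee_pos: [0.5295, -0.0719, 0.1765]
eef_rot: [0.28, 3.129, 0.0]
contact_force: [0.3, -0.0, -0.2]
width: 0.0652
grip_force: 0.0
clock: 12.85
ee_pos: [0.5296, -0.0719, 0.1623]
eef_rot: [0.28, 3.129, 0.0]
contact_force: [0.5, 0.3, 0.1]
width: 0.0649
grip_force: 0.0
clock: 13.1
ee_pos: [0.53, -0.072, 0.1526]
eef_rot: [0.279, 3.128, -0.0]
contact_force: [-1.6, -0.4, 13.6]
width: 0.0652
grip_force: 5.6
```

```bash
python3 -m jog '[0.8,0,0,0.003,0,0,0, 0.84,0,0,0.006,0,0,0, 0.86,0,0,0.008,0,0,0]'
python3 -m jog '[0.88,0,0,0.003,0,0,0, 0.9,0,0,0.006,0,0,0, 0.92,0,0,0.008,0,0,0]'
```

```text
clock: 13.35
ee_pos: [0.5304, -0.072, 0.1452]
eef_rot: [0.279, 3.126, -0.0]
contact_force: [-0.6, -0.9, 14.4]
width: 0.0735
grip_force: 5.9
clock: 13.6
ee_pos: [0.5307, -0.0719, 0.1375]
eef_rot: [0.279, 3.126, 0.0]
contact_force: [-2.0, 0.5, 15.7]
width: 0.0784
grip_force: 6.7
```

```bash
python3 -m jog '[0.94,0.001,0,0.003,0,0,0, 0.96,0.001,0,0.006,0,0,0, 0.97,0.001,0,0.008,0,0,0]'
python3 -m jog '[0.98,0,0,0.003,0,0,0, 1,0,0,0.006,0,0,0, 1,0,0,0.008,0,0,0]'
python3 look.py 5
```

```text
clock: 13.85
ee_pos: [0.5305, -0.0718, 0.1299]
eef_rot: [0.279, 3.124, 0.001]
contact_force: [-0.7, 1.9, 19.7]
width: 0.0829
grip_force: 10.0
clock: 14.1
ee_pos: [0.5305, -0.0717, 0.1221]
eef_rot: [0.279, 3.124, 0.001]
contact_force: [1.2, 1.9, 16.0]
width: 0.0855
grip_force: 12.0
wrist red (3345, [256.1, 296.1], [219, 268, 76, 55]) [ 0.5258 -0.0716  0.161 ]
wrist yel (1305, [373.6, 236.7], [330, 221, 78, 41]) [ 0.5212 -0.02    0.14  ]
wrist yel (1011, [126.0, 237.9], [102, 225, 62, 28]) [ 0.5031 -0.1234  0.14  ]
wrist yel (489, [76.7, 282.3], [58, 272, 36, 21]) [ 0.5201 -0.1516  0.14  ]
wrist yel (337, [177.3, 249.7], [170, 237, 16, 27]) [ 0.5124 -0.1034  0.14  ]
wrist yel (18, [80.5, 349.6], [78, 348, 7, 5]) [ 0.556 -0.163  0.14 ]
top red (539, [506.4, 54.5], [497, 31, 15, 67]) [ 0.8168 -0.5584  0.161 ]
top red (277, [395.9, 220.9], [381, 216, 32, 11]) [ 0.4239 -0.3007  0.161 ]
top yel (46, [372.9, 158.0], [365, 150, 15, 15]) [ 0.5738 -0.254   0.14  ]
scene red (2662, [21.5, 156.5], [0, 121, 59, 75]) [ 0.7749 -0.6158  0.161 ]
scene red (178, [189.4, 144.3], [178, 137, 24, 16]) [ 0.4961 -0.2541  0.161 ]
scene yel (275, [173.0, 196.9], [160, 183, 23, 24]) [ 0.6426 -0.1952  0.14  ]
scene yel (87, [256.8, 208.6], [250, 202, 14, 15]) [0.5541 0.007  0.14  ]
scene yel (27, [218.7, 178.4], [216, 176, 6, 7]) [ 0.533 -0.129  0.14 ]
t 14.25 pos [ 0.5305 -0.0715  0.1218] psi 169.8 F [2.  2.4 9.6] w 0.0856 g 8.0 q6 0.04
shift [ 0.0004 -0.0015 -0.1652] turn [ 0.06  0.03 17.92]
```

View pics/l5.png

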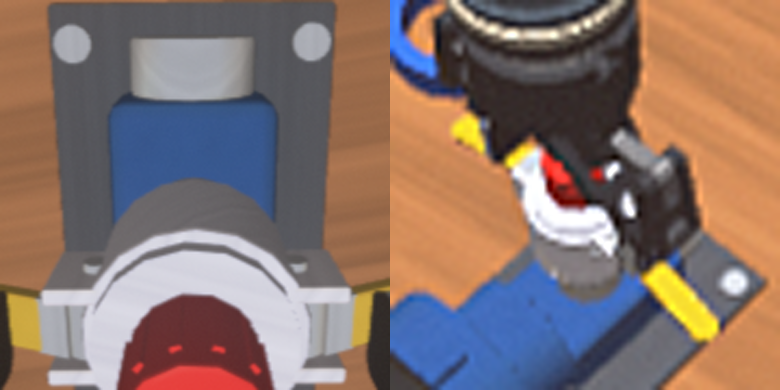

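Both arms have gone past level together and the knob is clear of the palm. A little lower, then closing to bring both arms home.

```bash
python3 -m jog '[1,0,0,0.003,0,0,0, 1,0,0,0.006,0,0,0, 1,0,0,0.008,0,0,0]'
python3 -m jog '[0.95,0,0,0,0,0,0, 0.9,0,0,0,0,0,0, 0.85,0,0,0,0,0,0, 0.8,0,0,0,0,0,0]' 24
python3 -m jog '[0.77,0,0,0,0,0,0, 0.74,0,0,0,0,0,0, 0.7,0,0,0,0,0,0, 0.7,0,0,0,0,0,0]' 24
```

```text
clock: 14.5
ee_pos: [0.5304, -0.0716, 0.1138]
eef_rot: [0.279, 3.124, 0.001]
contact_force: [1.2, 0.4, 12.7]
width: 0.0852
grip_force: 5.3
clock: 14.83
ee_pos: [0.5296, -0.0713, 0.112]
eef_rot: [0.279, 3.127, 0.002]
contact_force: [7.8, 2.4, -7.1]
width: 0.0685
grip_force: 11.4
clock: 15.17
ee_pos: [0.5298, -0.0702, 0.1122]
eef_rot: [0.278, 3.127, 0.006]
contact_force: [4.8, 6.2, -1.5]
width: 0.0649
grip_force: 27.3
```

```bash
python3 -m jog '[0.7,0,0.001,0,0,0,0, 0.7,0,0.001,0,0,0,0, 0.7,0,0.001,0,0,0,0]'
```

```text
clock: 15.42
ee_pos: [0.5298, -0.0701, 0.1123]
eef_rot: [0.279, 3.127, 0.003]
contact_force: [5.6, 1.7, -2.6]
width: 0.0651
grip_force: 27.4
```

```bash
python3 -m jog '[0.9,0,0,0,0,0,0, 0.9,0,0,0,0,0,0, 0.9,0,0,0,0,0,0]'
python3 -m jog '[0.9,0,0,-0.02,0,0,0, 0.9,0,0,-0.06,0,0,0, 0.9,0,0,-0.1,0,0,0, 0.9,0,0,-0.14,0,0,0, 0.9,-0.02,0,-0.18,0,0,0, 0.9,0.06,0,-0.2,0,0,0, 0.9,0.1,0,-0.2,0,0,0, 0.9,0.1,0,-0.2,0,0,0, 0.9,0.1,0,-0.2,0,0,0]'
python3 look.py 6
python3 -c "
from h import *
im=np.load('scene6.npz')['im'];w=np.load('wrist6.npz')['im']
c=cv2.resize(im[155:235,200:280],(400,400),interpolation=2);d=cv2.resize(w,(533,400))[:,70:460]
cv2.imwrite('pics/f6.png',np.hstack([c,d]))"
```

```text
clock: 15.67
ee_pos: [0.528, -0.0709, 0.112]
eef_rot: [-0.28, -3.128, 0.001]
contact_force: [-0.3, 0.1, 1.0]
width: 0.0772
grip_force: 0.0
clock: 16.42
ee_pos: [0.4247, -0.0523, 0.3138]
eef_rot: [-0.28, -3.128, 0.0]
contact_force: [1.3, 0.3, 1.1]
width: 0.0769
grip_force: 0.0
wrist red (832, [69.7, 191.7], [42, 180, 56, 24]) [ 0.4006 -0.2454  0.161 ]
wrist red (486, [254.8, 270.2], [244, 256, 24, 27]) [ 0.5262 -0.0714  0.161 ]
top red (542, [506.3, 54.5], [496, 31, 16, 67]) [ 0.8168 -0.5582  0.161 ]
top yel (43, [363.7, 148.9], [359, 140, 15, 21]) [ 0.5957 -0.2321  0.14  ]
top yel (40, [356.6, 149.8], [354, 140, 11, 20]) [ 0.5934 -0.2152  0.14  ]
scene red (2660, [21.5, 156.5], [0, 121, 59, 75]) [ 0.7749 -0.6158  0.161 ]
scene red (177, [189.4, 144.3], [178, 137, 24, 16]) [ 0.4961 -0.2541  0.161 ]
scene red (115, [237.5, 184.9], [232, 179, 11, 13]) [ 0.5324 -0.0661  0.161 ]
scene yel (276, [173.1, 196.9], [160, 183, 23, 24]) [ 0.6425 -0.195   0.14  ]
scene yel (31, [247.4, 206.2], [246, 201, 4, 11]) [ 0.5612 -0.017   0.14  ]
t 16.57 pos [ 0.4301 -0.0531  0.3126] psi 169.79 F [0.6 0.1 0.4] w 0.0767 g 0.0 q6 0.06
shift [-0.1009 -0.002   0.0257] turn [1.000e-02 1.000e-02 1.792e+01]
```

View pics/f6.png

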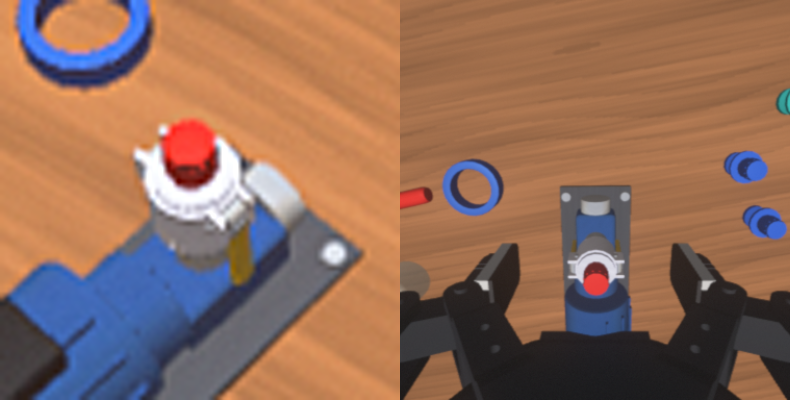

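Both arms hang down. I'll check the lower ends numerically: they should be about 30 mm from the axis on each side.

```bash
python3 -c "
from h import *
s=np.load('wrist6.npz');m=hsv(s['im'],(15,100,30),(35,255,255));ax=np.array([.529,-.0712]);yv=np.array([.17,.985]);xv=np.array([.985,-.17])
for b in blobs(m,8):
  x,y,w,h=b[2]
  if 200<x<320 and 200<y<300:
    print(b)
    for z in(.054,.1):
      for uv in((x,y),(x+w,y),(x,y+h),(x+w,y+h)):
        p=onz('wrist',uv,z,s)[:2]-ax;print(z,uv,'x',(p@xv).round(4),'y',(p@yv).round(4))
s=np.load('scene6.npz');m=hsv(s['im'],(15,100,30),(35,255,255))
for b in blobs(m,8):
  x,y,w,h=b[2]
  if 200<x<280: print('scene',b,[((onz('scene',(x+w/2,y+h),z)[:2]-ax)@yv).round(4) for z in(.054,.06)])
"
```

```text
(40, [276.1, 235.9], [274, 230, 5, 12])
0.054 (274, 230) x -0.0049 y 0.0284
0.054 (279, 230) x -0.0048 y 0.0359
0.054 (274, 242) x 0.0149 y 0.0286
0.054 (279, 242) x 0.015 y 0.0363
0.1 (274, 230) x -0.0251 y 0.025
0.1 (279, 230) x -0.0251 y 0.0316
0.1 (274, 242) x -0.0077 y 0.0252
0.1 (279, 242) x -0.0077 y 0.0319
(37, [233.7, 236.3], [232, 231, 4, 11])
0.054 (232, 231) x -0.0037 y -0.0348
0.054 (236, 231) x -0.0037 y -0.0288
0.054 (232, 242) x 0.0144 y -0.0354
0.054 (236, 242) x 0.0145 y -0.0293
0.1 (232, 231) x -0.0241 y -0.0307
0.1 (236, 231) x -0.0241 y -0.0254
0.1 (232, 242) x -0.0081 y -0.0312
0.1 (236, 242) x -0.0081 y -0.0258
scene (39, [247.5, 206.4], [245, 201, 6, 11]) [np.float64(0.0374), np.float64(0.0397)]
```

The ends lie 35–36 mm out at 1.5 mm per pixel, level with the expected 33 mm. The 27 N squeeze held at about 65 mm with no further travel, well above the arms' own stiffness, so both are on their stops. The robot is clear.

```bash
python3 -c "
from plant import manip
print(manip.sign_off())"
```

```text
the job is handed in; nothing more can be done
None
```

The plug went fully home with both cam arms still up, then both arms were swung down together onto their stops and released; the job was handed in at about 17 s, with no verdict returned.

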